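# Feed the granulator and hold its run lever

### The arm

A 6-joint arm with a two-finger parallel gripper is mounted at the origin on a cart in front of the work surface, level with it; the furniture and walls round the work are solid. World frame = base frame: x ahead of the robot, y to its left, z up, the work surface at z = 0. Lengths are in m, angles in rad, forces in N, time in s.
With the tool pointing down it reaches from about 0.35 to 0.85 m from the base axis. Payload 8.1 kg.
Tool frame: the origin (TCP) lies midway between the tips of the shut fingers; the grasp point (between the pads) lies robot.grip_depth behind it (robot.grip_depth is the distance from the TCP to the grasp point, in m); z points along the fingers, y is the line along which they close (so a half turn about z gives the same grasp; the last joint's range is limited). The gripper opens to 93 mm and grips with 3 to 60 N. Pads are 15 mm wide; open, the fingers measure 128 mm over their backs; the gripper's body (75 mm by 188 mm) begins 65 mm behind the grasp point.
Start: joints at [-1.264, 0.13, 1.488, -0, 1.523, -0.085], TCP at [0.229, -0.555, 0.219] pointing down, gripper open.
Joint ranges: [-2.96, 2.96], [-0.89, 2.26], [0.02, 2.5], [-1.34, 4.48], [0, 2.73], [-2.66, 2.66]. Speed limits (rad/s): [2.39, 2.39, 2.79, 3.14, 3.14, 3.14].

### API

Orientations are given as a rotation vector (axis times angle).
In Python, from plant import robot gives the robot as it stands.
- The arm moves only by the tool carry_out, never from a script. Its argument "rows" is a list of rows, each a list of 6 numbers: the shift along the tool's x, y, z in m, then the turn, a rotation vector about the tool's x, y, z in degrees. A call has 1 to 12 rows; each row is the pose to reach, as a shift and turn from the pose commanded when the call began, along the tool's axes at that moment; what a row does not reach only later rows make up. A row lasts 1/8 s, in which the tool goes at most 62.5 mm and 10.7 degrees, less where a joint would pass 70% of its speed; a pose out of reach is approached as far as the arm can. A call with a gripper value outside its range is refused whole. "jaw" is the closure in counts, from 0 (fully open) to 255 (shut), set as the call begins (left out, the last holds). The fingers move at their own pace and stop on an object; "force" is the grip in N (left out, the last holds). Time passes only in rows, so rows that repeat a pose let the fingers close. It gives the time, the measured TCP pose, the force, the opening and the grip force at its end, in the units of the state.
- robot.read_state(): the state, without advancing time (a new reading comes with each control period).
- robot.read_camera(name): name is "side" or "top"; returns the picture (480x640x3 uint8, red, green, blue); there is no depth.
- robot.camera_model(name): a dict with "fx", "fy", "cx", "cy" (pixels), "R" (3x3) and "t" (3): a world point X has camera coordinates R X + t. Camera axes: x right, y down, z forward; pixel columns grow to the right and rows downward; lengths in m; the calibration is good to about 2 mm. A picture is of the moment at which its call begins. camera_model takes no time and is no camera call.
- robot.close_job(): hands the job in; it is judged then, once.
Trained networks look in the newest picture that a camera, given by its name, has taken for a name from the list of things; names that differ only in an ending like _2 or _b are one class to them, and where a whole thing is asked for, a point or a joint stands for the part that bears it (a point fixed in the world has none). Each returns a list of dicts, best first, with "conf" (0 to 1); they miss things now and then, are a little off and sometimes report something else, mostly with a low value. They report only what shows in the picture. A call takes as long as a camera call.
- robot.outline_of(camera, target): "pixels" (480x640 bool, what is visible of it) and "pixel" ([column, row] in pixels, amid what is visible of it).
The state is a dict: "t": time; "q": joint angles; "dq": joint speeds; "joint_torque": joint torques, N m; "tool_pos": TCP position; "orientation": TCP orientation; "force": force on the tool from outside, world axes, zero at the start; "wrist_torque": the same for the moment, N m; "opening": finger opening in m; "gripper_force": force on a finger pad.
Only numpy, scipy, OpenCV 4.12 (cv2) and the standard library are available. Lean on these libraries where they do the work, as an engineer would, in place of code of your own. Each camera call takes 0.05 s, during which the arm holds its last target. There are 200 camera calls.

### The job

Tip the hinged feed tray of the bench granulator up by its bar so that all five screw caps slide into the hopper, and lower the tray again. Only when the tray is down, press the hold-to-run lever on the stand beside it half way down, so that it stands level, and keep it held there: less lets it switch off, and pressing it all the way down trips the machine, so do not. Finish while still holding the lever at half way, and leave the other things on the bench where they are.

Things in the scene. Friction and masses are not known exactly. Their poses are not given: they have to be found in the camera images.
- granulator: Bench granulator, fixed: white housing 200 (x) x 180 (y) x 73 mm with a steel feed hopper on top and the tilting feed tray on its -x end. Origin under the housing's centre on the bench; its x axis points away from the tray (it looks to the left of the robot), z up. The tray and its bar reach 280 mm from the origin towards -x.
- hopper (a point): Centre of the hopper's inner floor, 78 mm above the bench; axes as the granulator's. The hopper inside is 156 (x) x 134 (y) mm; its front wall (under the tray's hinge) is 70 mm high above this floor, its side walls 126 mm, its back wall 156 mm.
- tray (a joint): Tilt of the feed tray about its hinge along the granulator's y axis: 0 = down, level, on its stop; grows as the bar is lifted up and over towards the hopper, stop at 1.25 rad. At about 1.0 rad the caps slide out over the hinge edge into the hopper. Light (about 0.25 kg, under 3 N at the bar) and damped: let go, it sinks back by itself in 1 to 2 s.
- tray_hinge (a point): Middle of the tray's hinge axis, 149 mm above the bench, at the hopper's front edge; axes turn with the tray.
- tray_floor (a point): Centre of the tray's floor surface. Aluminium tray 140 mm long (away from the hinge) and 106 mm wide with walls 32 mm high over the floor on three sides, open at the hinge side; axes turn with the tray.
- tray_bar (a point): Middle of the tray's handle: round steel bar 10 mm thick along the granulator's y, 86 mm free between its side arms, 195 mm from the hinge axis along the tray and 18 mm above it, 53 mm clear of the tray's end wall; 167 mm above the bench when down, nothing under it. Pinched from above it turns between the pads, so the tool can keep pointing down along the arc. Axes turn with the tray.
- lever_stand: Hold-to-run stand at the left or right end of the work, fixed: dark base plate 205 (x) x 100 (y) x 12 mm, grey block at its +x end (hinge cheeks 132 mm high), two posts 8 mm thick, 128 mm high, at x = 2 mm, 40 mm to each side of the lever, with a white rib at half-way height (110 mm). Origin under the plate's centre; the lever points to its -x, away from the block.
- lever_hinge (a point): Middle of the lever's hinge axis (along the stand's y), 110 mm above the bench; axes as the stand's.
- lever (a joint): Travel of the spring lever: 0 = released (it slopes up 0.20 rad towards its pad), 0.20 = half way, lever level, 0.40 = all the way down. Spring: the pad takes about 3 N to start, 9 N at half way, 15 N at the bottom; it springs back when let go.
- lever_pad (a point): Centre of the upper face of the lever's black press pad, 50 mm long x 44 mm wide x 12 mm thick, 112 mm from the hinge axis along the lever and 6 mm above its centre line; about 138 mm above the bench when released, 116 mm at half way, 94 mm at the bottom. Axes turn with the lever.
- cap0: One of five red screw caps, 32 mm across, 16 mm high, 15 g, lying in the feed tray at the start. Origin at the centre of its underside.
- cap1: One of five red screw caps, 32 mm across, 16 mm high, 15 g, lying in the feed tray at the start. Origin at the centre of its underside.
- cap2: One of five red screw caps, 32 mm across, 16 mm high, 15 g, lying in the feed tray at the start. Origin at the centre of its underside.
- cap3: One of five red screw caps, 32 mm across, 16 mm high, 15 g, lying in the feed tray at the start. Origin at the centre of its underside.
- cap4: One of five red screw caps, 32 mm across, 16 mm high, 15 g, lying in the feed tray at the start. Origin at the centre of its underside.
- vial_box: Bystander: low box 66 x 104 x 38 mm, blue with a grey lid, origin under its centre.
- timer: Bystander: small timer 62 x 62 x 19 mm, origin under its centre.
- cup: Bystander: small cup with a screw lid, 54 mm across, 60 mm high, origin under its centre.
- beaker: Bystander: glass beaker 62 mm across, 73 mm high, origin under its centre.
- sample_bottle: Bystander: white-capped sample bottle 54 mm across, 118 mm high, origin under its centre.
- marker: Bystander: black marker pen, 136 mm long, 14 mm thick, origin under its middle.

How it is judged:
On the way, in this order (a step that is already met when the one before it is completed fails the run):
1. the tray is tipped up and all five caps are in the hopper (value of joint tray above 0.5 rad and x of cap0 in the frame of hopper between -0.082 and 0.082 m and y of cap0 in the frame of hopper between -0.072 and 0.072 m and z of cap0 in the frame of hopper between -0.01 and 0.075 m and x of cap1 in the frame of hopper between -0.082 and 0.082 m and y of cap1 in the frame of hopper between -0.072 and 0.072 m and z of cap1 in the frame of hopper between -0.01 and 0.075 m and x of cap2 in the frame of hopper between -0.082 and 0.082 m and y of cap2 in the frame of hopper between -0.072 and 0.072 m and z of cap2 in the frame of hopper between -0.01 and 0.075 m and x of cap3 in the frame of hopper between -0.082 and 0.082 m and y of cap3 in the frame of hopper between -0.072 and 0.072 m and z of cap3 in the frame of hopper between -0.01 and 0.075 m and x of cap4 in the frame of hopper between -0.082 and 0.082 m and y of cap4 in the frame of hopper between -0.072 and 0.072 m and z of cap4 in the frame of hopper between -0.01 and 0.075 m), for 0.1 s.
2. the tray is down again, the caps still in the hopper (value of joint tray below 0.1 rad and x of cap0 in the frame of hopper between -0.082 and 0.082 m and y of cap0 in the frame of hopper between -0.072 and 0.072 m and z of cap0 in the frame of hopper between -0.01 and 0.075 m and x of cap1 in the frame of hopper between -0.082 and 0.082 m and y of cap1 in the frame of hopper between -0.072 and 0.072 m and z of cap1 in the frame of hopper between -0.01 and 0.075 m and x of cap2 in the frame of hopper between -0.082 and 0.082 m and y of cap2 in the frame of hopper between -0.072 and 0.072 m and z of cap2 in the frame of hopper between -0.01 and 0.075 m and x of cap3 in the frame of hopper between -0.082 and 0.082 m and y of cap3 in the frame of hopper between -0.072 and 0.072 m and z of cap3 in the frame of hopper between -0.01 and 0.075 m and x of cap4 in the frame of hopper between -0.082 and 0.082 m and y of cap4 in the frame of hopper between -0.072 and 0.072 m and z of cap4 in the frame of hopper between -0.01 and 0.075 m), for 0.1 s.
At the end, for the whole second after the job is handed in: The fingers hold the lever with more than 2 N between 0.13 and 0.27 rad of its 0.40 rad travel (level within about 4 degrees), the tray is down (below 0.1 rad) and all five caps lie inside the hopper, through the last second (all of step 2 and value of joint lever between 0.13 and 0.27 rad and contact force between the fingers and lever_stand above 2 N); the arm keeps its last pose, push and grip.
It fails at once if the lever is pressed while the tray is not down (value of joint lever above 0.08 rad and value of joint tray above 0.15 rad).
It fails at once if the lever is pressed all the way down (value of joint lever above 0.37 rad).
It fails at once if a bystander is pushed away (more than 40 mm) or knocked over (distance of any of vial_box, timer, cup, beaker, sample_bottle, marker from where it was at the start of the episode above 0.04 m or angle between any of vial_box, timer, cup, beaker, sample_bottle, marker's own z axis and vertical above 0.5 rad).
It also fails if it takes over 58 s, if anything falls off the work surface, if the arm or the gripper's body presses on something with over 40 N, if the wrist force passes 120 N, or if a joint passes its speed limit or range.

## Working session

There is one attempt and no reset: what is moved stays moved. The work goes in short steps, Python scripts to look and compute and a tool call to move; the robot and the scene stay as the last step left them, time stands still between calls to the robot, and variables do not carry over. Pictures are saved under pics/ and viewed, at most 12 in all, crops included, and the job is handed in when it is done.

Besides the shell and the picture viewer there is one more tool, called as name(argument=value, ...) on one line, values as JSON. carry_out: Moves the arm, as the interface text tells. Its arguments: {"type":"object","properties":{"rows":{"type":"array"},"jaw":{"type":"number"},"force":{"type":"number"}},"required":["rows"]}

```bash
mkdir -p pics
python3 - <<'E'
from plant import robot
import cv2,numpy as np
print(robot.grip_depth, robot.read_state())
for c in("top","side"):
    im=robot.read_camera(c); cv2.imwrite(f"pics/{c}0.png",im[:,:,::-1])
    m=robot.camera_model(c); print(c,{k:np.round(v,4).tolist() for k,v in m.items()})
    for n in("granulator","tray_bar","lever_stand","lever_pad","tray_floor","cup","beaker","sample_bottle","vial_box","timer","marker"):
        r=robot.outline_of(c,n)
        print(n,[(round(d["conf"],2),np.round(d["pixel"]).tolist(),int(d["pixels"].sum())) for d in r[:2]])
E
```

```text
0.0188 {'t': 0.0, 'q': array([-1.26439337e+00,  1.31162146e-01,  1.48923854e+00,  2.22504051e-05,
        1.52300596e+00, -8.53957793e-02]), 'dq': array([ 7.57700630e-04,  7.08420135e-04,  6.37732662e-04,  5.76201944e-04,
       -5.69601384e-05, -2.27328438e-03]), 'joint_torque': array([ 2.35824016e-03, -5.59831238e+01, -4.91768646e+01,  7.66511215e-02,
        3.53145436e-02, -1.16570063e-04]), 'tool_pos': array([ 0.22897355, -0.55399018,  0.21760924]), 'orientation': array([-3.07973290e+00, -6.11154085e-01,  2.79372913e-04]), 'force': array([-0.39161041, -0.36166559, -0.18545713]), 'wrist_torque': array([-0.01530326,  0.07593584,  0.02083057]), 'gripper_force': 0.0, 'opening': 0.09293127429469754}
top {'fx': 536.4632, 'fy': 536.4632, 'cx': 315.2569, 'cy': 239.7653, 'R': [[0.007, -1.0, 0.0055], [-0.9806, -0.0079, -0.1958], [0.1958, -0.004, -0.9806]], 't': [-0.0005, 0.5384, 1.265]}
granulator [(0.96, [276.0, 237.0], 9739)]
tray_bar [(0.62, [338.0, 238.0], 2834)]
lever_stand [(0.97, [459.0, 257.0], 3876), (0.32, [279.0, 239.0], 10095)]
lever_pad [(0.86, [473.0, 255.0], 918), (0.4, [17
[... 210 characters left out ...]
ox [(0.72, [168.0, 247.0], 1174)]
timer [(0.7, [257.0, 321.0], 661)]
marker [(0.55, [328.0, 307.0], 231)]
side {'fx': 514.6437, 'fy': 514.6437, 'cx': 324.2425, 'cy': 245.8126, 'R': [[0.8958, -0.4443, 0.0102], [-0.2173, -0.458, -0.862], [0.3876, 0.77, -0.5068]], 't': [-0.4628, 0.2363, 1.1307]}
granulator [(0.57, [279.0, 252.0], 653)]
tray_bar [(0.8, [366.0, 252.0], 323)]
lever_stand []
lever_pad [(0.91, [393.0, 344.0], 1014), (0.62, [367.0, 250.0], 294)]
tray_floor [(0.66, [365.0, 252.0], 281)]
cup [(0.33, [274.0, 307.0], 143)]
beaker [(0.74, [400.0, 313.0], 840), (0.64, [277.0, 252.0], 650)]
sample_bottle []
vial_box []
timer [(0.59, [243.0, 276.0], 432)]
marker [(0.44, [273.0, 308.0], 130)]
```

View pics/top0.png

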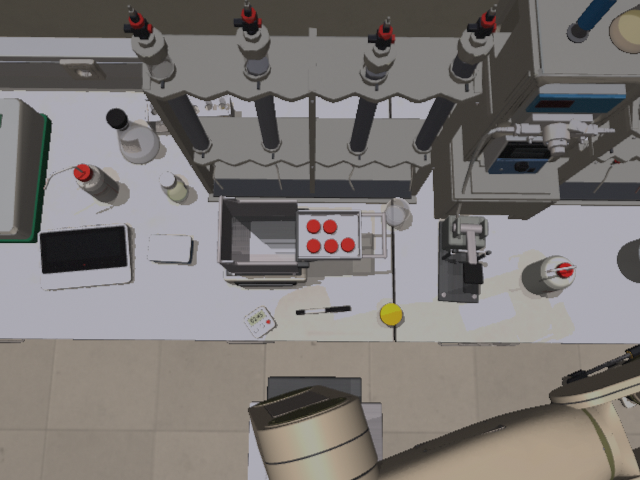

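View pics/side0.png

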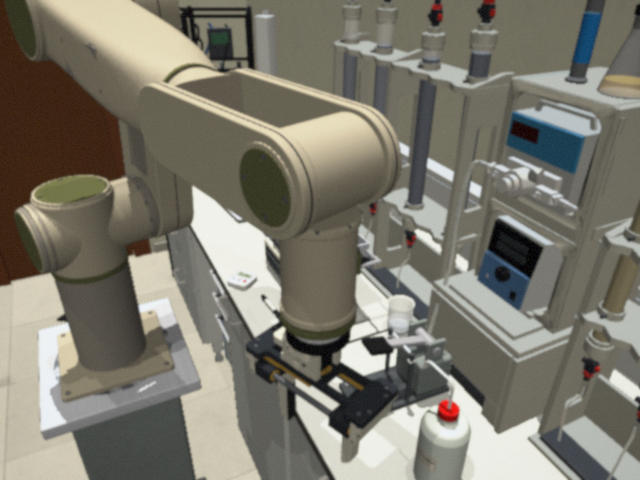

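The top view shows the tray with five red caps at (330,235), its bar at column ~383 between rows 213 and 257, and the beaker close by at (397,213). The lever stand is at (460,258) with its black pad at (473,273). In the side view the arm hides the tray, and the pad shows at (378,345).

```bash
cat > h.py <<'E'
from plant import robot
import numpy as np,cv2
def ray(c,uv,z):
    m=robot.camera_model(c);R=np.array(m["R"]);t=np.array(m["t"])
    d=R.T@[(uv[0]-m["cx"])/m["fx"],(uv[1]-m["cy"])/m["fy"],1];o=-R.T@t
    return o+d*(z-o[2])/d[2]
def proj(c,X):
    m=robot.camera_model(c);p=np.array(m["R"])@X+m["t"]
    return np.array([p[0]/p[2]*m["fx"]+m["cx"],p[1]/p[2]*m["fy"]+m["cy"]])
E
python3 - <<'E'
import cv2
from h import *
im=cv2.imread("pics/top0.png")
cv2.imwrite("pics/crop.png",cv2.resize(im[190:310,290:490],None,fx=4,fy=4,interpolation=cv2.INTER_CUBIC))
for n,uv,z in [("bar",(383,236),.167),("pad",(473,273),.138),("beaker",(397,213),.04),("cup",(391,314),.06)]: print(n,ray("top",uv,z).round(3))
E
```

```text
bar [ 0.526 -0.148  0.167]
pad [ 0.447 -0.355  0.138]
beaker [ 0.611 -0.201  0.04 ]
cup [ 0.358 -0.178  0.06 ]
```

View pics/crop.png

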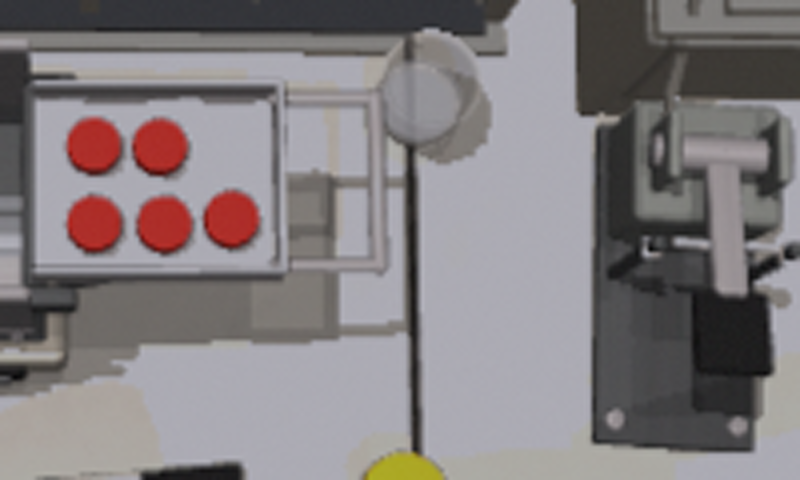

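```bash
cat >> h.py <<'E'
from scipy.spatial.transform import Rotation as Ro
def down(yaw):  # tool z down, closing axis y at angle yaw from world y (mod pi)
    return Ro.from_euler('z',yaw)*Ro.from_rotvec([np.pi,0,0])
def rel(p,R,s=None):
    s=s or robot.read_state();R0=Ro.from_rotvec(s["orientation"])
    d=R0.inv().apply(np.array(p)-s["tool_pos"]); r=np.degrees((R0.inv()*R).as_rotvec())
    return (d*1000).round(1),r.round(1)
E
python3 - <<'E'
from h import *
C=lambda x,y,z:ray("top",(290+x/4-.375,190+y/4-.375),z)
print("bar",C(376,96,.167),C(379,266,.167))
print("traywall near",C(32,272,.18),C(285,276,.18)," far",C(32,86,.18),C(285,86,.18), "endcap")
print("plate left",C(596,125,.012),C(594,440,.012),"bottom",C(594,440,.012),C(752,449,.012))
print("pad",C(733,335,.138), "hinge",C(725,155,.115))
for y in(0,np.pi/2,np.pi):
  print(rel([.526,-.148,.35],down(y)))
print(Ro.from_rotvec(robot.read_state()["orientation"]).as_matrix().round(3))
E
```

```text
bar [ 0.57731841 -0.15038203  0.167     ] [ 0.47976407 -0.15029896  0.167     ]
traywall near [0.4727092  0.04260454 0.18      ] [ 0.4715755  -0.09666307  0.18      ]  far [0.57820141 0.04401864 0.18      ] [ 0.57938789 -0.09770738  0.18      ] endcap
plate left [ 0.59845459 -0.31169757  0.012     ] [ 0.39753202 -0.30279925  0.012     ] bottom [ 0.39753202 -0.30279925  0.012     ] [ 0.39268943 -0.40076419  0.012     ]
pad [ 0.44653874 -0.35464631  0.138     ] hinge [ 0.55638028 -0.36225556  0.115     ]
(array([ 429.6, -262.4, -131.3]), array([ 0. , -0. , 22.4]))
(array([ 429.6, -262.4, -131.3]), array([  0. ,  -0. , -67.6]))
(array([ 429.6, -262.4, -131.3]), array([   0. ,    0. , -157.6]))
[[ 0.924  0.382  0.   ]
 [ 0.382 -0.924 -0.   ]
 [ 0.     0.    -1.   ]]
```

carry_out(rows=[[0, 0, -0.06, 0, 0, 0], [0, 0, -0.12, 0, 0, 0], [0.05, -0.03, -0.131, 0, 0, 5], [0.1, -0.06, -0.131, 0, 0, 10], [0.15, -0.09, -0.131, 0, 0, 15], [0.2, -0.12, -0.131, 0, 0, 22.4], [0.25, -0.153, -0.131, 0, 0, 22.4], [0.3, -0.184, -0.131, 0, 0, 22.4], [0.35, -0.214, -0.131, 0, 0, 22.4], [0.4, -0.244, -0.131, 0, 0, 22.4], [0.431, -0.262, -0.131, 0, 0, 22.4], [0.431, -0.262, -0.131, 0, 0, 22.4]], jaw=140, force=15)

```text
t: 2.7
tool_pos: [0.5284, -0.1456, 0.3493]
orientation: [-3.141, -0.007, 0.001]
force: [-0.9, -0.4, 0.3]
opening: 0.0419
gripper_force: 0.0
```

Run:
```python
from h import *
s=robot.read_state();print(s["t"],s["tool_pos"],s["opening"],s["q"])
for c in("top","side"): cv2.imwrite(f"pics/{c}1.png",robot.read_camera(c)[:,:,::-1])
for z in(.25,.15): print(rel([.5275,-.150,z],down(0)))
for e in(.485,.57): print(proj("side",np.array([e,-.15,.167])))
```

```text
2.7 [ 0.52839948 -0.14560149  0.34933024] 0.04191472460402898 [-3.62703619e-01 -2.58235812e-02  1.41438741e+00  4.01564939e-04
  1.75352533e+00  1.20352579e+00]
(array([ 0.3,  2.1, 99.5]), array([0. , 0. , 0.1]))
(array([  0.3,   2.1, 199.5]), array([0. , 0. , 0.1]))
[342.63600631 271.40498513]
[376.14304689 262.41767838]
```

View pics/side1.png

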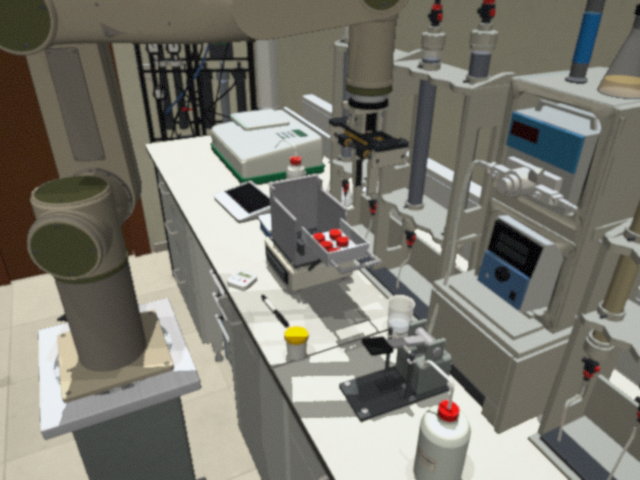

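The side view shows the gripper over the tray, with the bar near (355,265). I'll zoom in on it to compare it with the predicted line from (343,271) to (376,262).

Run:
```python
from h import *
im=cv2.imread("pics/side1.png")
a=[proj("side",np.array([e,-.15,.167])) for e in(.4845,.5705)]
b=cv2.resize(im[210:300,280:400],None,fx=6,fy=6,interpolation=cv2.INTER_CUBIC)
for p in a: cv2.circle(b,tuple(int(v) for v in (p-[280,210]+.5)*6),4,(0,255,0),1)
cv2.imwrite("pics/c1.png",b)
```

```text
(no output)
```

View pics/c1.png

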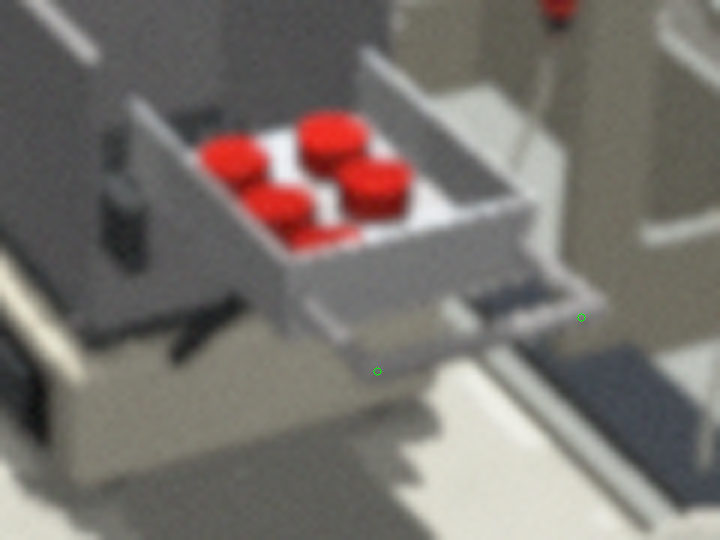

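The bar in the crop runs from (362,375) to (600,300), within about 1 camera pixel of the prediction. I'll descend and pinch it.

carry_out(rows=[[0, 0.002, 0.05, 0, 0, 0], [0, 0.004, 0.1, 0, 0, 0], [0, 0.004, 0.14, 0, 0, 0], [0, 0.004, 0.17, 0, 0, 0], [0, 0.004, 0.19, 0, 0, 0], [0, 0.004, 0.2, 0, 0, 0], [0, 0.004, 0.2, 0, 0, 0], [0, 0.004, 0.2, 0, 0, 0]])

```text
t: 3.8
tool_pos: [0.5283, -0.1522, 0.1511]
orientation: [3.141, 0.001, 0.003]
force: [-0.0, 0.1, 0.4]
opening: 0.0418
gripper_force: 0.0
```

carry_out(rows=[[0, 0, 0, 0, 0, 0], [0, 0, 0, 0, 0, 0], [0, 0, 0, 0, 0, 0], [0, 0, 0, 0, 0, 0], [0, 0, 0, 0, 0, 0], [0, 0, 0, 0, 0, 0]], jaw=255, force=12)

```text
t: 4.55
tool_pos: [0.5276, -0.1493, 0.1498]
orientation: [-3.138, -0.003, 0.0]
force: [-0.9, 10.7, 3.0]
opening: 0.0091
gripper_force: 12.0
```

carry_out(rows=[[0, -0.005, -0.0194, 0, 0, 0], [0, -0.0095, -0.0384, 0, 0, 0], [0, -0.016, -0.0568, 0, 0, 0], [0, -0.0244, -0.0745, 0, 0, 0], [0, -0.0345, -0.0913, 0, 0, 0], [0, -0.0462, -0.1069, 0, 0, 0], [0, -0.0528, -0.114, 0, 0, 0], [0, -0.0595, -0.1214, 0, 0, 0], [0, -0.0668, -0.1279, 0, 0, 0], [0, -0.0741, -0.1344, 0, 0, 0], [0, -0.082, -0.14, 0, 0, 0], [0, -0.0899, -0.1459, 0, 0, 0]])

```text
t: 6.05
tool_pos: [0.5274, -0.0622, 0.2977]
orientation: [3.14, 0.0, 0.002]
force: [-2.1, -5.0, 5.0]
opening: 0.0091
gripper_force: 12.0
```

carry_out(rows=[[0, -0.008, -0.005, 0, 0, 0], [0, -0.0169, -0.0099, 0, 0, 0], [0, -0.026, -0.014, 0, 0, 0], [0, -0.0347, -0.018, 0, 0, 0], [0, -0.0439, -0.0214, 0, 0, 0], [0, -0.0439, -0.0214, 0, 0, 0], [0, -0.0439, -0.0214, 0, 0, 0], [0, -0.0439, -0.0214, 0, 0, 0], [0, -0.0439, -0.0214, 0, 0, 0], [0, -0.0439, -0.0214, 0, 0, 0]])

```text
t: 7.3
tool_pos: [0.5269, -0.0177, 0.3183]
orientation: [3.141, 0.001, 0.0]
force: [-4.1, -4.1, 6.3]
opening: 0.0093
gripper_force: 12.0
```

Run:
```python
from h import *
s=robot.read_state();print(s["t"],s["tool_pos"],s["opening"])
a=robot.read_camera("top"); b=robot.read_camera("side")
cv2.imwrite("pics/two.png",np.hstack([cv2.resize(x,None,fx=f,fy=f,interpolation=cv2.INTER_CUBIC) for x,f in((a[170:310,200:330],3),(b[160:300,230:360],3))])[:,:,::-1])
```

```text
7.3 [ 0.52694689 -0.01768839  0.318332  ] 0.009309500129955834
```

View pics/two.png

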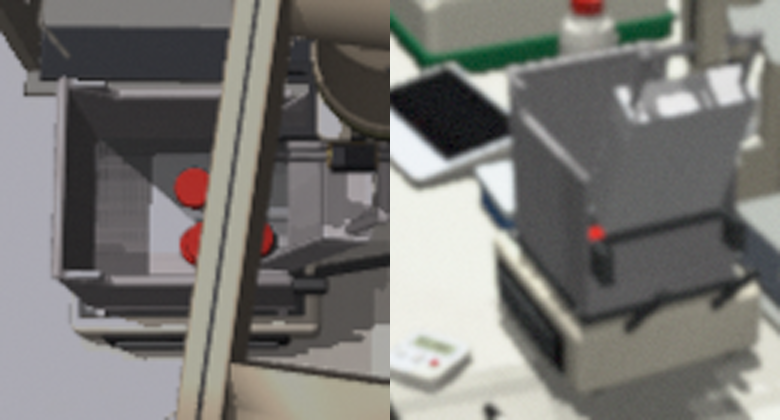

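The top crop shows three caps in the hopper, and the arm hides the rest. In the side crop there is a red spot at about (600,232), near the hinge. I'll tip slightly further and look again.

carry_out(rows=[[0, -0.005, -0.0015, 0, 0, 0], [0, -0.0093, -0.0029, 0, 0, 0], [0, -0.0093, -0.0029, 0, 0, 0], [0, -0.0093, -0.0029, 0, 0, 0]])

```text
t: 7.9
tool_pos: [0.5268, -0.0082, 0.3211]
orientation: [-3.142, -0.002, 0.0]
force: [-4.8, -1.9, 5.2]
opening: 0.0096
gripper_force: 12.0
```

Run:
```python
from h import *
s=robot.read_state();print(s["t"],s["tool_pos"],s["force"])
a=robot.read_camera("top"); b=robot.read_camera("side")
for c,x in(("top",a),("side",b)):
  x=x.astype(int); m=((x[:,:,0]>120)&(x[:,:,1]<70)&(x[:,:,2]<70)).astype(np.uint8); m[:170]=0;m[310:]=0;m[:,:200]=0;m[:,430:]=0
  n,_,st,ce=cv2.connectedComponentsWithStats(m)
  print(c,[(st[i,4],ce[i].round(),) for i in range(1,n) if st[i,4]>3])
cs=[d for n in("cap0",) for d in robot.outline_of("top",n)]
print([(round(d["conf"],2),np.round(d["pixel"]),int(d["pixels"].sum())) for d in cs])
print(ray("side",(300,237),.149),ray("side",(300,237),.17),ray("side",(300,237),.12))
```

```text
7.9 [ 0.52680772 -0.00815853  0.32107006] [-4.80306262 -1.91658484  5.16135482]
top [(np.int32(34), array([260., 232.])), (np.int32(84), array([286., 249.]))]
side [(np.int32(18), array([298., 237.]))]
[(0.41, array([284., 251.]), 100)]
[0.47601895 0.05761234 0.149     ] [0.46113213 0.0235534  0.17      ] [0.49657694 0.10464612 0.12      ]
```

Run:
```python
from h import *
for z in(.09,.11,.13,.15,.17):print(z,ray("top",(286,249),z).round(3),ray("side",(298,237),z).round(3))
a=robot.read_camera("top"); b=robot.read_camera("side")
cv2.imwrite("pics/two2.png",np.hstack([cv2.resize(x,None,fx=6,fy=6,interpolation=cv2.INTER_CUBIC) for x in(a[200:290,235:300],b[195:285,275:340])])[:,:,::-1])
```

```text
0.09 [0.508 0.073 0.09 ] [0.513 0.156 0.09 ]
0.11 [0.504 0.072 0.11 ] [0.499 0.123 0.11 ]
0.13 [0.501 0.071 0.13 ] [0.485 0.091 0.13 ]
0.15 [0.497 0.07  0.15 ] [0.471 0.058 0.15 ]
0.17 [0.494 0.069 0.17 ] [0.457 0.026 0.17 ]
```

View pics/two2.png

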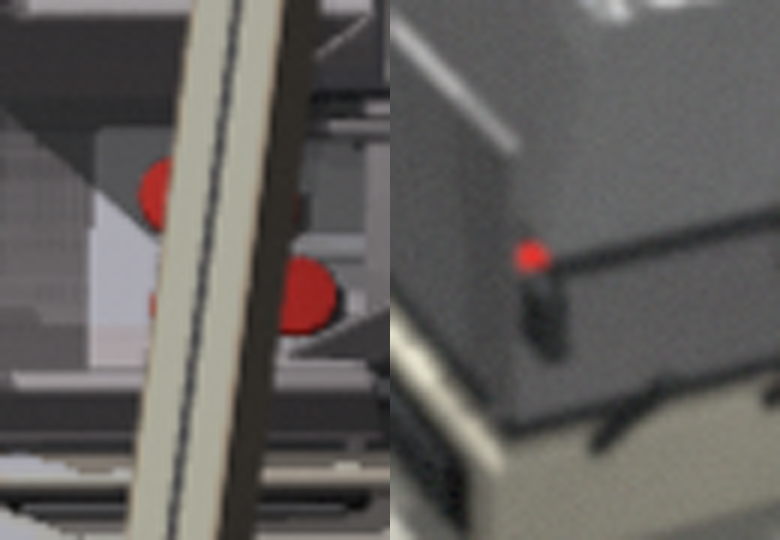

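The red dot at (297,237) is a small piece of a cap seen through the gap between tray and hopper wall, since its ray continues down into the hopper. I'll lower the tray and count the caps with a clear view.

carry_out(rows=[[0, 0.0185, 0.0063, 0, 0, 0], [0, 0.0363, 0.0144, 0, 0, 0], [0, 0.0532, 0.0243, 0, 0, 0], [0, 0.069, 0.0358, 0, 0, 0], [0, 0.0836, 0.0488, 0, 0, 0], [0, 0.0969, 0.0633, 0, 0, 0], [0, 0.1086, 0.0789, 0, 0, 0], [0, 0.1187, 0.0957, 0, 0, 0], [0, 0.127, 0.1134, 0, 0, 0], [0, 0.1336, 0.1318, 0, 0, 0], [0, 0.1383, 0.1508, 0, 0, 0], [0, 0.1411, 0.1702, 0, 0, 0]])

```text
t: 9.65
tool_pos: [0.5274, -0.1494, 0.1485]
orientation: [-3.141, -0.002, 0.0]
force: [-1.5, 15.2, 19.6]
opening: 0.0093
gripper_force: 12.0
```

Run:
```python
from h import *
s=robot.read_state();print(s["t"],s["tool_pos"],s["force"])
a=robot.read_camera("top"); b=robot.read_camera("side")
cv2.imwrite("pics/two3.png",np.hstack([cv2.resize(x,None,fx=3,fy=3,interpolation=cv2.INTER_CUBIC) for x in(a[180:300,210:340],b[170:290,240:370])])[:,:,::-1])
```

```text
9.65 [ 0.52739974 -0.14943456  0.14849007] [-1.53641819 15.17527911 19.60638955]
```

View pics/two3.png

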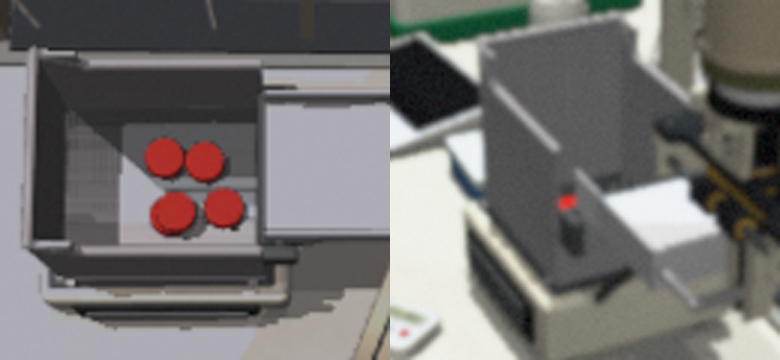

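The top crop shows the hopper with four cap positions. The one at (172,213) looks like two stacked caps, which agrees with the red dot in the side view. The visible tray floor is empty. I'll release the bar and go up.

carry_out(rows=[[0, 0, 0, 0, 0, 0], [0, 0, 0, 0, 0, 0], [0, 0, 0, 0, 0, 0], [0, 0, 0, 0, 0, 0], [0, 0, -0.02, 0, 0, 0], [0, 0, -0.06, 0, 0, 0], [0, 0, -0.11, 0, 0, 0], [0, 0, -0.16, 0, 0, 0], [0, 0, -0.16, 0, 0, 0]], jaw=140)

```text
t: 10.88
tool_pos: [0.5297, -0.1507, 0.3171]
orientation: [3.138, 0.001, 0.016]
force: [-0.5, -0.2, -0.6]
opening: 0.0416
gripper_force: 0.0
```

Run:
```python
from h import *
s=robot.read_state();print(s["t"],s["tool_pos"],s["force"],s["opening"])
print(rel([.446,-.355,.30],down(-.05)))
a=robot.read_camera("top")
cv2.imwrite("pics/t4.png",cv2.resize(a[185:300,220:400],None,fx=4,fy=4,interpolation=cv2.INTER_CUBIC)[:,:,::-1])
```

```text
10.875 [ 0.52967405 -0.15066441  0.31714984] [-0.48565712 -0.21255006 -0.56199479] 0.041555284587100554
(array([-84. , 204.2,  17.1]), array([ 0.2, -0.6,  2.9]))
```

View pics/t4.png

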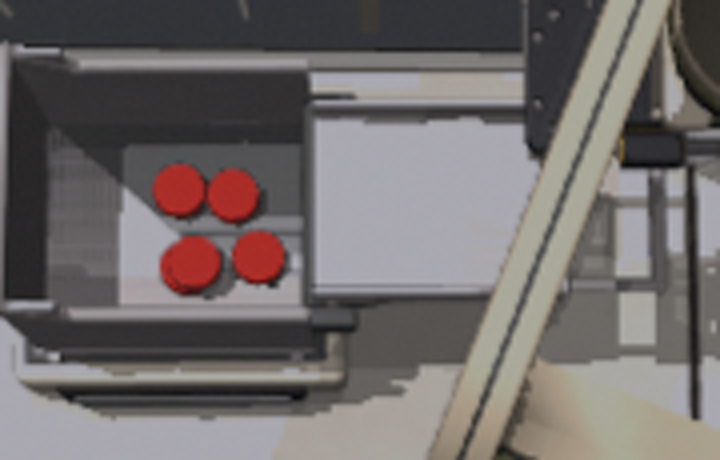

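The tray is down and empty, and the pile at (190,265) shows two overlapping discs, so all five caps are in the hopper. Next I'll go over the lever pad with the fingers shut.

carry_out(rows=[[-0.02, 0.05, 0, 0, 0, 0], [-0.04, 0.1, 0, 0, 0, 0], [-0.06, 0.15, 0, 0, 0, 2.9], [-0.084, 0.204, 0.017, 0, 0, 2.9], [-0.084, 0.204, 0.057, 0, 0, 2.9], [-0.084, 0.204, 0.107, 0, 0, 2.9], [-0.084, 0.204, 0.137, 0, 0, 2.9], [-0.084, 0.204, 0.157, 0, 0, 2.9], [-0.084, 0.204, 0.157, 0, 0, 2.9], [-0.084, 0.204, 0.157, 0, 0, 2.9]], jaw=255, force=20)

```text
t: 12.18
tool_pos: [0.4443, -0.3544, 0.1542]
orientation: [3.139, -0.078, 0.002]
force: [0.6, -1.2, 1.5]
opening: 0.0006
gripper_force: 0.0
```

Run:
```python
from h import *
s=robot.read_state();print(s["t"],s["tool_pos"],s["force"],s["opening"])
print(rel([.446,-.355,.116],down(-.05)))
b=robot.read_camera("side")
cv2.imwrite("pics/s5.png",cv2.resize(b[270:430,310:490],None,fx=3,fy=3,interpolation=cv2.INTER_CUBIC)[:,:,::-1])
```

```text
12.175 [ 0.4442739  -0.35438892  0.15416103] [ 0.56547276 -1.15097689  1.51911269] 0.0005642707537101041
(array([ 1.7,  0.5, 38.2]), array([ 0.1, -0.1,  0. ]))
```

View pics/s5.png

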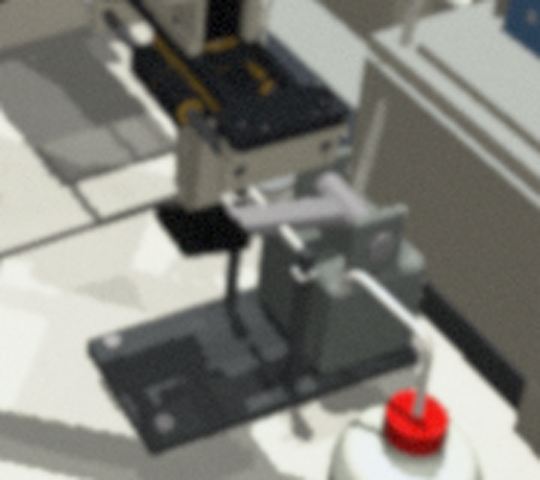

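The fingers are right over the black pad, which is at (205,230) in the crop, and clear of the posts. I'll press gently.

carry_out(rows=[[0, 0, 0.008, 0, 0, 0], [0, 0, 0.014, 0, 0, 0], [0, 0, 0.019, 0, 0, 0], [0, 0, 0.023, 0, 0, 0], [0, 0, 0.027, 0, 0, 0], [0, 0, 0.031, 0, 0, 0], [0, 0, 0.034, 0, 0, 0], [0, 0, 0.034, 0, 0, 0], [0, 0, 0.034, 0, 0, 0]])

```text
t: 13.35
tool_pos: [0.443, -0.3541, 0.119]
orientation: [3.14, -0.079, -0.002]
force: [-5.9, 1.1, 7.4]
opening: 0.0002
gripper_force: 3.8
```

carry_out(rows=[[0, 0, 0.002, 0, 0, 0], [0, 0, 0.003, 0, 0, 0], [0, 0, 0.003, 0, 0, 0], [0, 0, 0.003, 0, 0, 0], [0, 0, 0.003, 0, 0, 0], [0, 0, 0.003, 0, 0, 0]])

```text
t: 14.1
tool_pos: [0.4431, -0.3541, 0.1162]
orientation: [3.14, -0.078, -0.001]
force: [-6.2, 1.6, 9.1]
opening: 0.0003
gripper_force: 4.4
```

Run:
```python
from h import *
s=robot.read_state();print(s["t"],s["tool_pos"],s["force"])
b=robot.read_camera("side")
cv2.imwrite("pics/s6.png",cv2.resize(b[310:400,340:460],None,fx=5,fy=5,interpolation=cv2.INTER_CUBIC)[:,:,::-1])
```

```text
14.1 [ 0.4430586  -0.35412932  0.11617058] [-6.16683097  1.64632978  9.08540177]
```

View pics/s6.png

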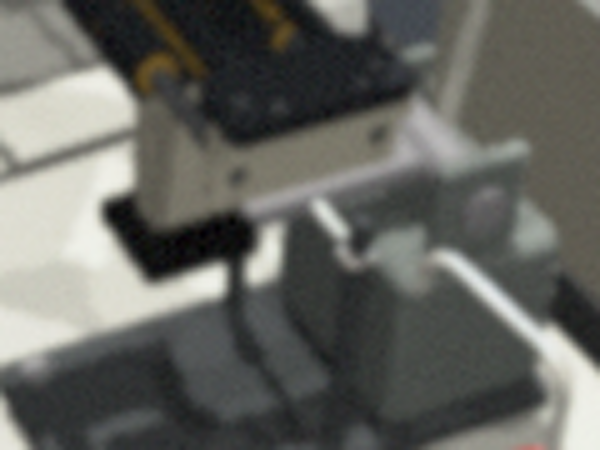

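The fingers rest on the pad at about (190,235), TCP height is 116 mm and the vertical force is 9 N, which both match half way. I'm handing in.

```bash
python3 -c "
from plant import robot
print(robot.close_job())"
```

```text
the job is handed in; nothing more can be done
None
```

The job is handed in: the tray was tipped and lowered again, all five caps look to be in the hopper (two appear stacked), and the lever is held at half way with about 9 N; the hand-in call returned no verdict.

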